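# Ready the oil can for filling: stopper off, funnel in

## Robot

A 6-joint arm with a two-finger parallel gripper is mounted at the origin on the work surface. World frame = base frame: x ahead of the robot, y to its left, z up, the work surface at z = 0. Lengths are in m, angles in rad, forces in N, time in s.
With the tool pointing down it reaches from about 0.325 to 0.9 m from the base axis. Payload 6.1 kg.
Tool frame: the origin (TCP) lies midway between the tips of the shut fingers; the grasp point (between the pads) lies 19 mm behind it; z points along the fingers, y is the direction in which the jaws open and shut (so a half turn about z gives the same grasp; the last joint's range is limited). The gripper opens to 85 mm and grips with 20 to 120 N. Pads are 22 mm wide; open, the fingers measure 114 mm over their backs; the gripper's body (76 mm by 85 mm) begins 54 mm behind the grasp point. The pads swing forward as they close: fully open they stand 13 mm farther back than shut.
Start: joints at [-1.398, 0.22, 1.526, -0, 1.395, -0.126], TCP at [0.184, -0.597, 0.231] pointing down, gripper open.
Joint ranges: [-2.98, 2.98], [-0.91, 2.08], [0.09, 2.57], [-1.24, 4.39], [0.2, 2.65], [-2.68, 2.68]. Speed limits (rad/s): [2.57, 2.57, 3.01, 3.14, 3.14, 3.14].

## Interface

Orientations are given as a 3x3 rotation matrix whose columns are the frame's x, y, z axes.
In Python, from workcell import * gives the robot as it stands.
- The arm moves only by the shell command python3 -m inch 'ROWS'. ROWS is JSON, a list of rows, each a list of 7 numbers: the shift along the tool's x, y, z in mm, then the turn, a rotation vector about the tool's x, y, z in degrees, then the opening, from -1 (shut) to 1 (fully open). In form: [[x, y, z, wx, wy, wz, fingers], ...]. A call has 1 to 12 rows; each row shifts and turns the commanded pose from where the row before left it, along the tool's axes as they then stand; what a row does not reach is not made up. A row lasts 1/10 s, in which the tool goes at most 50 mm and 8.59 degrees, less where a joint would pass 70% of its speed; a pose out of reach is approached as far as the arm can. A call is refused whole if a number of a shift passes 50 or a number of a turn 8.59, either way. A call with a gripper value outside its range is refused whole. The fingers move at their own pace and stop on an object; the grip force is fixed at half the most. Time passes only in rows, so rows that do not move let the fingers close. It gives the time, the measured TCP pose, the force and the opening at its end, in the units of the state.
- get_state(): the state, without advancing time (a new reading comes with each control period).
- capture(name): name is "scene" or "top"; returns (picture, depth): 384x512x3 uint8, red, green, blue; 384x512 float32, m along the optical axis (not along the pixel's ray), 0 where there is no reading.
- camera_params(name): a dict with "fovy" (degrees; the focal length in pixels is half the picture's height over the tangent of half this angle, whatever the lens; pixels are square), "cx", "cy" (the principal point, pixels), "eye" and "orientation" of the camera in the world. Camera axes: x right, y up, looking along -z (the intrinsics and any distortion apply to the point x, -y, -z); pixel columns grow to the right and rows downward; lengths in m; the calibration is good to about 2 mm. A picture is of the moment at which its call begins. camera_params takes no time and is no camera call.
- hand_in(): hands the job in, once; it reports no verdict.
The state is a dict: "time": time; "q": joint angles; "dq": joint speeds; "joint_efforts": joint torques, N m; "position": TCP position; "tcp_rot": TCP orientation; "ft_force": force on the tool from outside, world axes, zero at the start; "torque": the same for the moment, N m; "grip_width": opening from 0.0 (shut) to 1.0 (fully open).
Only numpy, scipy, OpenCV 4.12 (cv2) and the standard library are available. Lean on these libraries where they do the work, as an engineer would, in place of code of your own. Each camera call takes 0.05 s, during which the arm holds its last target.

## Task

Get the steel oil can ready for refilling: draw the stopper out of its mouth and set it down on the turntable, then stand the funnel upright in the can's flared mouth, fully home so that it sits by itself. Lower both parts into place rather than letting them fall, keep the can standing where it is, and leave everything else on the shelf as it is.

Things in the scene. Friction and masses are not known exactly. Their poses are not given: they have to be found in the camera images.
- can: Loose empty stainless oil can, 0.45 kg. Body 84 mm in diameter up to 90 mm, shoulder, 28 mm neck, flared mouth 170 mm above the shelf. Thin pouring spout to 95 mm from the axis on its +x side (143 mm high), loop handle to 81 mm on its -x side (up to 93 mm high), both below the mouth. Origin: centre of its underside; z up along its axis.
- can_mouth (a point): Centre of the can's mouth in the plane of the lip, 170 mm above its underside. The socket is a 60 degree cone (30 degrees from the axis), 46 mm in diameter at the lip, 22 mm at 21 mm below it; then a 22 mm bore, free to more than 70 mm below the lip. The lip is 51 mm across outside. Axes as the can's.
- stopper: The can's stopper, seated in the mouth by its own weight: steel 60 degree taper, 23 mm across at its flat lower end, 46 mm 20 mm above it (level with the lip), then a dark wooden grip 24 mm in diameter, top 59 mm above the lower end. 0.07 kg. Pulls straight up easily; stands on its lower end. Origin: centre of the lower end; z along its axis to the grip.
- stopper_grip (a point): On the stopper's axis in the middle of the wooden grip, 42 mm above its lower end (22 mm above the can's lip when seated): the place to pinch.
- funnel: Stainless funnel, 96 mm long, 0.09 kg, lying on collar and spout tip, axis 17 degrees from level, spout low and pointing roughly away from the robot. Origin: on its axis mid-way up the collar at its wide end (58 mm in diameter, 17.6 mm tall, wall 2.5 mm), 30 mm above the shelf; z along the axis from spout to rim. A 60 degree cone below it, then a 16 to 12 mm spout. Hold it across the collar.
- funnel_seat (a point): On the funnel's axis 19.2 mm from its origin towards the spout, where the cone is 46 mm in diameter: it comes to lie on can_mouth when the funnel is fully home.
- funnel_tip (a point): On the funnel's axis at the end of its spout, 87.2 mm from its origin.
- turntable: Low stainless turntable, 220 mm in diameter; its platter turns freely, its flat top 28 mm above the shelf, with a rim 8 mm higher. A spice jar stands on it off centre; the rest of it is clear. Origin: centre of its underside.
- platter_centre (a point): Centre of the turntable's flat top, 28 mm above the shelf.
- spice_jar: Amber glass spice jar with a steel lid, 47 mm in diameter, 63 mm tall, standing on the turntable; leave it there. Origin: centre of its underside.
- cup: White ceramic espresso cup, 63 mm across, 56 mm tall; leave it alone. Origin: centre of its underside.
- shaker: Steel salt shaker, 45 mm in diameter, 88 mm tall; leave it alone. Origin: centre of its underside.
- crock: Terracotta salt crock with a cork lid, 58 mm in diameter, 70 mm tall; leave it alone. Origin: centre of its underside.
- fork: Short two-tined stainless grill fork, 215 mm long, 11 mm high, lying flat; leave it alone. Origin: under its middle; x towards the tines.
- brush: Basting brush with wooden handle and grey silicone tips, 210 mm long, 17 mm high, lying flat; leave it alone. Origin: under its middle; x towards the tips.
- scoop: Grey plastic scoop, 190 mm long, 38 mm high, lying flat; leave it alone. Origin: under its middle; x towards the mouth.
Things that resemble listed ones, but are neither listed nor needed, are in the scene too. Leave any purple, red or turquoise look-alike of the funnel alone.

How it is judged:
By the outcome, as a careful person would: the job done as asked, in the order asked, and still so for the second after the job is handed in, with the robot touching nothing.
It also fails if it takes over 67 s, if anything falls off the work surface, if the arm or the gripper's body presses on something with over 40 N, if the wrist force passes 120 N, or if a joint passes its speed limit or range.

## Working session

There is one attempt and no reset: what is moved stays moved. The work goes in short steps, Python scripts to look and compute and a shell command to move; the robot and the scene stay as the last step left them, time stands still between calls to the robot, and variables do not carry over. Pictures are saved under pics/ and viewed, and the job is handed in when it is done.

```bash
ls; mkdir -p pics; python3 - <<'E'
from workcell import *
import cv2,numpy as np
s=get_state();print(s)
for n in("scene","top"):
    p,d=capture(n);cv2.imwrite(f"pics/{n}0.png",cv2.cvtColor(p,cv2.COLOR_RGB2BGR));np.savez(f"{n}0.npz",p=p,d=d);print(n,camera_params(n))
E
```

```text
pics
{'time': 0.0, 'q': array([-1.39810200e+00,  2.21270020e-01,  1.52765679e+00, -1.42614783e-05,
        1.39470462e+00, -1.26086006e-01]), 'dq': array([-0.00022319, -0.00071697, -0.00021011, -0.0014765 , -0.0009824 ,
       -0.00266713]), 'joint_efforts': array([-7.08940825e-04, -4.96893454e+01, -3.89399886e+01, -2.44711900e-04,
        1.09459832e-02, -3.17317006e-05]), 'position': array([ 0.18386245, -0.59668247,  0.23014789]), 'tcp_rot': array([[ 9.55695520e-01,  2.94356824e-01, -3.64170321e-04],
       [ 2.94356949e-01, -9.55693446e-01,  2.00604089e-03],
       [ 2.42456636e-04, -2.02436036e-03, -9.99997922e-01]]), 'ft_force': array([ 0.35514077,  0.29605111, -0.47069337]), 'torque': array([-0.01718307,  0.02057159, -0.0345709 ]), 'grip_width': 0.9989412358930199}
scene {'fovy': 50.24313513330669, 'cx': 255.29659344033098, 'cy': 186.73985326880526, 'eye': array([ 0.97654694, -0.70351395,  1.19847157]), 'orientation': array([[ 0.80736846, -0.46831056,  0.35894483],
       [ 0.59000211,  0.64829864, -0.48125501],
       [-0.00732664,  0.60032832,  0.79972009]])}
top {'fovy': 44.81183430226173, 'cx': 262.45795415132056, 'cy': 186.21113180556003, 'eye': array([ 0.43032062, -0.06687042,  1.34345521]), 'orientation': array([[ 0.01146202,  0.99909606, -0.04093507],
       [-0.99990129,  0.01111937, -0.0085884 ],
       [-0.00812547,  0.04102947,  0.9991249 ]])}
```

View pics/scene0.png

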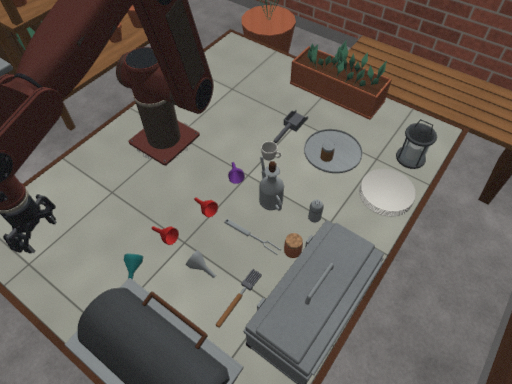

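View pics/top0.png

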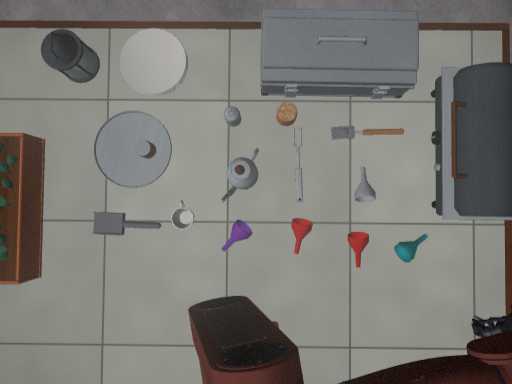

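Scene (512x384): the can is at scene (271,188) / top (242,172). Funnel candidates in the top view are steel (365,186), purple (237,236), red (301,235) and (358,248), and turquoise (410,247). Only the steel one fits: its spout points away from the robot and its colour is not one to leave alone. I'll confirm in enlarged crops.

```bash
cat > h.py <<'E'
import numpy as np,cv2
from workcell import *
def ray(n,u,v):
    c=camera_params(n);f=192/np.tan(np.radians(c['fovy']/2))
    d=np.array([(u-c['cx'])/f,-(v-c['cy'])/f,-1.]);return np.array(c['eye']),np.array(c['orientation'])@d
def onz(n,u,v,z):
    e,d=ray(n,u,v);return e+d*(z-e[2])/d[2]
def cloud(n,d):
    c=camera_params(n);f=192/np.tan(np.radians(c['fovy']/2))
    v,u=np.mgrid[0:384,0:512]
    P=np.stack([(u-c['cx'])/f*d,-(v-c['cy'])/f*d,-d],-1)
    return P@np.array(c['orientation']).T+c['eye']
def proj(n,p):
    c=camera_params(n);f=192/np.tan(np.radians(c['fovy']/2))
    q=np.array(c['orientation']).T@(np.array(p)-c['eye']);return c['cx']+f*q[0]/-q[2],c['cy']-f*q[1]/-q[2]
def two(u1,v1,u2,v2):
    a,d=ray('scene',u1,v1);b,e=ray('top',u2,v2)
    A=np.stack([d,-e],1);s=np.linalg.lstsq(A,b-a,rcond=None)[0]
    p,q=a+s[0]*d,b+s[1]*e;return (p+q)/2,np.linalg.norm(p-q)
E
python3 - <<'E'
from h import *
S=np.load('scene0.npz');T=np.load('top0.npz')
def crop(I,u,v,w,h,k):return cv2.cvtColor(cv2.resize(I[v:v+h,u:u+w],None,fx=k,fy=k,interpolation=cv2.INTER_CUBIC),cv2.COLOR_RGB2BGR)
a=np.hstack([crop(S['p'],240,140,70,80,5),crop(T['p'],210,132,70,80,5)])
b=np.hstack([crop(S['p'],175,240,70,50,5),crop(T['p'],335,160,70,50,5)])
cv2.imwrite('pics/c1.png',cv2.resize(np.vstack([a,b]),None,fx=.9,fy=.9))
C=cloud('top',T['d']);D=cloud('scene',S['d'])
np.set_printoptions(precision=4,suppress=True)
for u,v in((400,180),(320,150),(242,172),(240,170),(365,186),(148,149),(120,170)):print(u,v,C[v,u])
# height map funnel, can
for nm,X,(u0,u1,v0,v1) in(('funnel',C,(345,385,160,210)),('can',C,(215,270,140,205))):
    R=X[v0:v1,u0:u1].reshape(-1,3);R=R[(R[:,2]>.02)];print(nm,len(R),R.min(0),R.max(0))
    for z in np.arange(.02,.24,.02):
        r=R[(R[:,2]>z)&(R[:,2]<z+.02)]
        if len(r):print(round(z,3),len(r),r.mean(0),r.min(0),r.max(0))
E
```

```text
400 180 [ 0.5076 -0.4512  0.001 ]
320 150 [ 0.5917 -0.2202  0.0033]
242 172 [ 0.5108 -0.0069  0.212 ]
240 170 [ 0.5158 -0.0019  0.2099]
365 186 [ 0.4874 -0.342   0.042 ]
148 149 [0.5785 0.2537 0.095 ]
120 170 [0.5255 0.3482 0.0315]
funnel 285 [ 0.4303 -0.3716  0.0201] [ 0.5224 -0.0669  1.3435]
0.02 104 [ 0.4892 -0.3389  0.0303] [ 0.4483 -0.3716  0.0201] [ 0.5224 -0.3148  0.0399]
0.04 159 [ 0.4725 -0.341   0.0509] [ 0.4542 -0.37    0.0403] [ 0.4931 -0.3164  0.0599]
0.06 16 [ 0.4654 -0.3406  0.0618] [ 0.459  -0.3491  0.0601] [ 0.473  -0.3297  0.0643]
can 940 [ 0.4303 -0.0669  0.0203] [0.5832 0.0507 1.3435]
0.02 15 [ 0.5377 -0.0262  0.0329] [ 0.4752 -0.0399  0.0203] [0.5715 0.0186 0.0395]
0.04 43 [0.4884 0.0063 0.0502] [ 0.4635 -0.0402  0.0401] [0.5759 0.0341 0.0595]
0.06 22 [0.4836 0.0075 0.0713] [ 0.4573 -0.0425  0.0612] [0.5793 0.0378 0.0759]
0.08 222 [ 0.5189 -0.0045  0.0934] [ 0.4516 -0.0427  0.0801] [0.5832 0.0416 0.0999]
0.1 280 [ 0.511  -0.0047  0.1066] [ 0.4539 -0.0385  0.1   ] [0.5535 0.0397 0.1186]
0.12 24 [0.4484 0.0428 0.1305] [0.4376 0.0365 0.1202] [0.4562 0.0507 0.1399]
0.14 8 [0.4415 0.047  0.1428] [0.4376 0.0444 0.1407] [0.4454 0.05   0.1467]
0.16 235 [0.5169 0.0005 0.1714] [ 0.4933 -0.0225  0.1647] [0.5417 0.0259 0.1771]
0.18 7 [ 0.515  -0.0062  0.1922] [ 0.507  -0.011   0.1834] [0.5288 0.0063 0.1998]
0.2 74 [0.5174 0.0005 0.2075] [ 0.5063 -0.0092  0.2006] [0.5284 0.0107 0.2134]
```

View pics/c1.png

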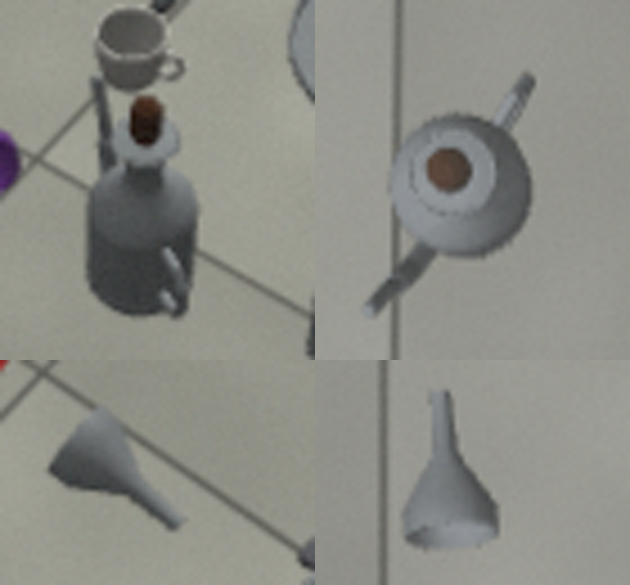

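Top left: the can with its brown-gripped stopper, its grip top at top (240,169). Bottom: the steel funnel, whose colour and pose match. Its spout points away at top (363,167) and its mouth points towards the robot. Next I'll measure precisely.

```bash
python3 - <<'E'
from h import *
np.set_printoptions(precision=4,suppress=True)
S=np.load('scene0.npz');T=np.load('top0.npz')
C=cloud('top',T['d']);D=cloud('scene',S['d'])
def fitc(P):
    A=np.c_[2*P[:,:2],np.ones(len(P))];x=np.linalg.lstsq(A,(P[:,:2]**2).sum(1),rcond=None)[0];return x[:2],np.sqrt(x[2]+x[:2]@x[:2])
# grip
p=T['p'].astype(int);m=(p[...,0]-p[...,2]>25);m[:150]=0;m[190:]=0;m[:,:225]=0;m[:,260:]=0
v,u=np.nonzero(m);print('grip px',len(u),u.mean(),v.mean(),onz('top',u.mean(),v.mean(),.207))
g=C[m];g=g[(g[:,2]>.2)&(g[:,2]<.22)];print('grip depth',len(g),(g.min(0)+g.max(0))/2,g.mean(0))
p=S['p'].astype(int);m=(p[...,0]-p[...,2]>25);m[:150]=0;m[180:]=0;m[:,:260]=0;m[:,285:]=0
v,u=np.nonzero(m);print('scene',len(u),u.mean(),v.mean(),v.min(),v.max()); us,vs=u.mean(),v.mean()
g=D[m];print('scene grip depth med',np.median(g,0))
for zc in(.17,):
    lip=C[140:205,215:270].reshape(-1,3);lip=lip[(lip[:,2]>.162)&(lip[:,2]<.18)];print('lip mid',(np.percentile(lip,1,axis=0)+np.percentile(lip,99,axis=0))/2,np.ptp(lip,0))
# lip from scene
l=D[140:215,240:310].reshape(-1,3);l=l[(abs(l[:,2]-.17)<.006)];l=l[abs(l[:,0]-.517)<.06];print('scene lip',len(l),l.min(0),l.max(0),(l.min(0)+l.max(0))/2)
# body
b=C[140:205,215:270].reshape(-1,3);b=b[(b[:,2]>.08)&(b[:,2]<.1)];
# funnel both clouds
F=C[155:212,340:390].reshape(-1,3);F=F[(F[:,2]>.008)&(F[:,2]<.08)]
G=D[240:290,175:225].reshape(-1,3);G=G[(G[:,2]>.008)&(G[:,2]<.08)&(G[:,0]<.6)&(abs(G[:,1]+.34)<.06)]
for nm,X in(('top',F),('scene',G)):
    print(nm,len(X),X.min(0),X.max(0))
    for x in np.arange(.44,.58,.01):
        r=X[(X[:,0]>=x)&(X[:,0]<x+.01)]
        if len(r)>2:print(round(x,3),len(r),'y',r[:,1].min(),r[:,1].max(),'mid',(r[:,1].min()+r[:,1].max())/2,'z',r[:,2].min(),r[:,2].max())
# turntable
for nm,X in(('top',C),('scene',D)):
    r=X.reshape(-1,3);r=r[(r[:,2]>.022)&(r[:,2]<.042)&(abs(r[:,0]-.56)<.14)&(abs(r[:,1]-.28)<.14)];print('tt',nm,len(r),np.percentile(r,.5,axis=0),np.percentile(r,99.5,axis=0))
    j=X.reshape(-1,3);j=j[(j[:,2]>.085)&(j[:,2]<.10)&(abs(j[:,0]-.56)<.1)&(abs(j[:,1]-.28)<.1)];print('jar',len(j),j.min(0),j.max(0))
    for k,(x,y) in dict(cup=onz('top',182,217,.056)[:2],shaker=onz('top',231,114,.088)[:2]).items():print(k,x,y)
E
```

```text
grip px 30 237.4 169.2 [0.5179 0.0047 0.207 ]
grip depth 30 [0.5183 0.0043 0.2091] [0.5177 0.0046 0.2085]
scene 20 272.05 163.45 162 165
scene grip depth med [ 0.5212 -0.0034  0.2096]
lip mid [0.5176 0.0014 0.1713] [0.0484 0.0484 0.0124]
scene lip 103 [ 0.494  -0.0255  0.1663] [0.5452 0.0268 0.1758] [0.5196 0.0006 0.171 ]
top 376 [ 0.4229 -0.412   0.008 ] [ 0.5758 -0.2776  0.0643]
0.44 23 y -0.36859423034385774 -0.28641896098423136 mid -0.32750659566404455 z 0.008035872964466506 0.02520733412146181
0.45 50 y -0.37158169593385837 -0.27757239190537175 mid -0.32457704391961506 z 0.008536046409097553 0.06039900529926023
0.46 66 y -0.40340581689106036 -0.31483369287979107 mid -0.3591197548854257 z 0.008195410155645622 0.06434597241885176
0.47 72 y -0.36654829652485965 -0.31582064892110984 mid -0.34118447272298474 z 0.03263264854036696 0.06149711628612198
0.48 45 y -0.3919537323055754 -0.29769185495541617 mid -0.3448227936304958 z 0.008044316741789181 0.05211261914287446
0.49 38 y -0.356360580071983 -0.3277474352426406 mid -0.3420540076573118 z 0.023295394457878427 0.0433452179067888
0.5 2
[... 1533 characters left out ...]
.35205123832667984 z 0.008155136584491185 0.024580215343078304
0.53 16 y -0.3515975535222477 -0.3374229721739071 mid -0.3445102628480774 z 0.008961836753107244 0.01839829994173381
0.54 7 y -0.3476741790188548 -0.33922793623374486 mid -0.3434510576262998 z 0.009411634842436234 0.018794332288740057
tt top 4389 [0.48   0.2067 0.0226] [0.6914 0.4183 0.0395]
jar 205 [0.5622 0.2497 0.0856] [0.6033 0.2911 0.0986]
cup 0.3954458000657816 0.1655528923487056
shaker 0.6771607192010466 0.031642780373959484
tt scene 1836 [0.4246 0.1657 0.0232] [0.6951 0.4177 0.0407]
jar 94 [0.5653 0.2455 0.0861] [0.6063 0.2899 0.098 ]
cup 0.3954458000657816 0.1655528923487056
shaker 0.6771607192010466 0.031642780373959484
```

```bash
python3 - <<'E'
from h import *
np.set_printoptions(precision=4,suppress=True)
S=np.load('scene0.npz');T=np.load('top0.npz')
for n,I,(u0,u1,v0,v1) in(('top',T['p'],(225,255,155,185)),('scene',S['p'],(262,284,155,176))):
    p=I.astype(int);m=np.zeros(p.shape[:2],bool);m[v0:v1,u0:u1]=((p[...,0]-p[...,2]>12)&(p.sum(-1)<400))[v0:v1,u0:u1]
    v,u=np.nonzero(m);print(n,len(u),u.min(),u.max(),v.min(),v.max(),'mean',u.mean(),v.mean())
    if n=='top':print(onz(n,(u.min()+u.max())/2,(v.min()+v.max())/2,.209),onz(n,u.mean(),v.mean(),.207)); t=(u.mean(),v.mean())
    else:print(onz(n,u.mean(),v.mean(),.190)); 
    if n=='scene':
        print(proj('scene',[.518,.001,.19]),proj('scene',[.518,.001,.17]),proj('top',[.518,.001,.209]),proj('top',[.518,.001,.17]))
# funnel masks via non-floor depth + colour edges: fit contour in top picture
p=T['p'][155:212,345:390].astype(int);print(p.sum(-1)[::4,::3])
k=6;b=cv2.resize(T['p'][155:212,340:395],None,fx=12,fy=10,interpolation=cv2.INTER_CUBIC);cv2.imwrite('pics/f_top.png',b[...,::-1])
b=cv2.resize(S['p'][245:285,180:225],None,fx=14,fy=14,interpolation=cv2.INTER_CUBIC);cv2.imwrite('pics/f_sc.png',b[...,::-1])
E
```

```text
top 64 235 243 165 173 mean 238.828125 169.171875
[0.5182 0.0007 0.209 ] [0.518  0.0012 0.207 ]
scene 60 269 276 161 171 mean 271.8333333333333 165.21666666666667
[0.516 0.004 0.19 ]
(np.float64(271.8104583671936), np.float64(166.0920843819752)) (np.float64(271.65653124602096), np.float64(170.0484249851388)) (np.float64(238.86272291675667), np.float64(169.0967504725735)) (np.float64(239.7695582797292), np.float64(170.29686144460956))
[[435 432 404 450 449 456 450 451 453 459 461 459 459 455 450]
 [430 425 409 450 452 449 453 453 453 457 456 452 461 455 461]
 [428 424 412 448 448 451 448 449 454 454 460 454 451 457 460]
 [428 430 417 454 451 410 374 450 452 447 455 458 455 456 459]
 [428 426 414 448 448 451 369 450 451 452 457 456 456 457 459]
 [429 424 415 452 447 445 372 429 448 447 448 458 446 457 454]
 [430 432 413 450 451 441 367 327 447 444 446 448 449 451 454]
 [430 431 416 449 450 375 360 295 418 440 444 445 448 456 450]
 [432 426 416 451 404 374 359 330 265 414 444 451 450 454 452]
 [433 426 418 447 373 387 370 348 313 251 416 458 448 454 451]
 [427 427 418 395 391 418 411 392 366 295 301 451 457 454 452]
 [429 425 418 412 275 347 408 434 438 418 409 456 455 459 459]
 [423 418 411 447 442 447 453 451 452 461 455 463 457 453 458]
 [428 421 415 450 444 448 453 456 460 458 466 463 464 459 456]
 [424 421 409 450 443 452 452 452 463 460 464 461 468 468 457]]
```

View pics/f_top.png

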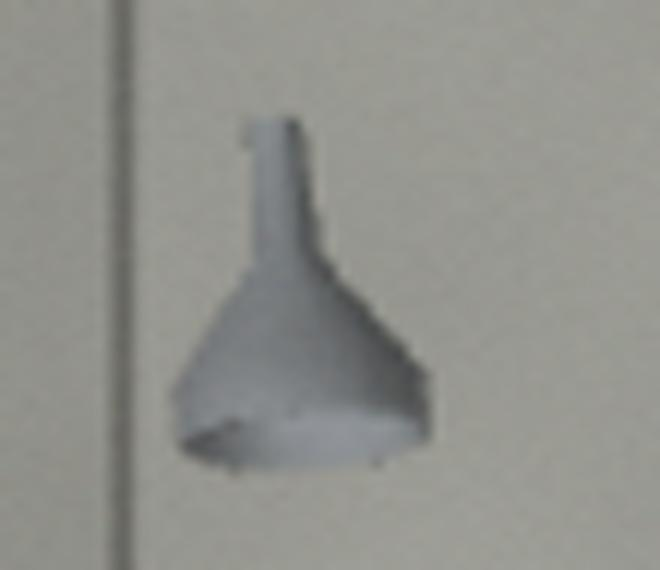

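View pics/f_sc.png

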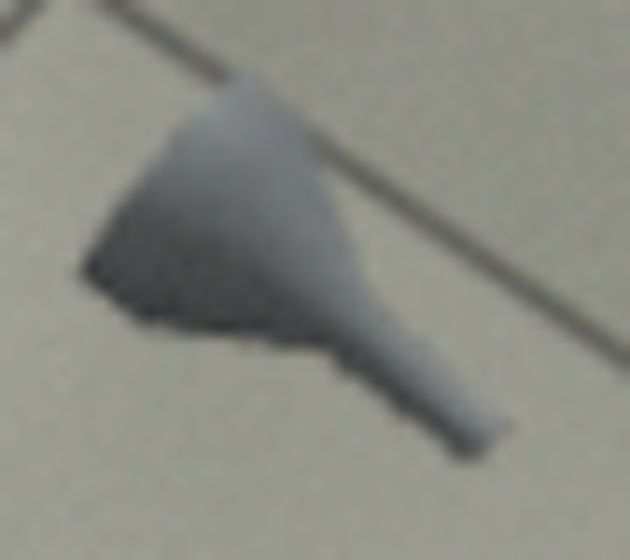

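```bash
python3 - <<'E'
from h import *
np.set_printoptions(precision=4,suppress=True)
tip=onz('top',362.4,166.3,.009);a=onz('top',354.3,194,.03);b=onz('top',375.3,193.5,.03);bot=onz('top',340+300/12-.5,155+46.8-.5,.004)
print(tip,a,b,(a+b)/2,bot)
print('scene tip',onz('scene',180+485/14-.5,245+440/14-.5,.006), 'rim top',onz('scene',180+240/14-.5,245+85/14-.5,.058))
E
```

```text
[ 0.5453 -0.3414  0.009 ] [ 0.4651 -0.3145  0.03  ] [ 0.4671 -0.3735  0.03  ] [ 0.4661 -0.344   0.03  ] [ 0.4451 -0.3487  0.004 ]
scene tip [ 0.5429 -0.3434  0.006 ] rim top [ 0.4632 -0.3256  0.058 ]
```

```bash
python3 -m inch '[[0,0,-50,0,0,-8.5,1],[0,0,-30,0,0,-8.5,1],[0,0,0,0,0,-8.5,1],[0,0,0,0,0,-8.5,1],[0,0,0,0,0,-8.5,1],[0,0,0,0,0,-8.5,1],[0,0,0,0,0,-8.5,1],[0,0,0,0,0,-8.5,1],[0,0,0,0,0,-4.9,1]]'
```

```text
time: 1.0
position: [0.1839, -0.597, 0.3106]
tcp_rot: [[-0.006, 1.0, -0.0], [1.0, 0.006, 0.001], [0.001, -0.0, -1.0]]
ft_force: [-0.6, 1.1, 0.1]
grip_width: 0.998
```

```bash
python3 -m inch '[[40,22,0,0,0,0,1],[40,22,0,0,0,0,1],[40,22,0,0,0,0,1],[40,22,0,0,0,0,1],[40,22,0,0,0,0,1],[40,22,0,0,0,0,1],[40,22,0,0,0,0,1],[40,22,0,0,0,0,1],[40,22,0,0,0,0,1],[40,22,0,0,0,0,1],[40,22,0,0,0,0,1],[40,22,0,0,0,0,1]]'; python3 -m inch '[[40,22,0,0,0,0,1],[40,24,0,0,0,0,1],[38,24,0,0,0,0,1],[0,0,10,0,0,0,1],[0,0,0,0,0,0,1]]'
```

```text
time: 2.2
position: [0.4482, -0.1153, 0.3111]
tcp_rot: [[-0.0, 1.0, -0.0], [1.0, 0.0, -0.0], [-0.0, -0.0, -1.0]]
ft_force: [1.2, -0.5, 0.4]
grip_width: 1.0
time: 2.7
position: [0.5169, 0.0019, 0.2991]
tcp_rot: [[-0.003, 1.0, -0.004], [1.0, 0.003, 0.0], [0.0, -0.004, -1.0]]
ft_force: [-0.2, -0.0, -0.1]
grip_width: 0.995
```

```bash
python3 -m inch '[[0,0,30,0,0,0,1],[0,0,30,0,0,0,1],[0,0,0,0,0,0,1]]'; python3 - <<'E'
from h import *
P=[]
for n,(u,v) in(("scene",(235,120)),("top",(205,135))):
    p,d=capture(n);P.append(cv2.resize(p[v:v+75,u:u+75],None,fx=5,fy=5,interpolation=cv2.INTER_CUBIC))
cv2.imwrite('pics/a1.png',np.hstack(P)[...,::-1]);print(get_state()['position'])
E
```

```text
time: 3.0
position: [0.5144, -0.0001, 0.2368]
tcp_rot: [[0.001, 1.0, -0.009], [1.0, -0.001, 0.001], [0.001, -0.009, -1.0]]
ft_force: [-0.0, 0.1, -0.2]
grip_width: 1.006
[ 5.17157798e-01 -1.68278799e-04  2.41499687e-01]
```

View pics/a1.png

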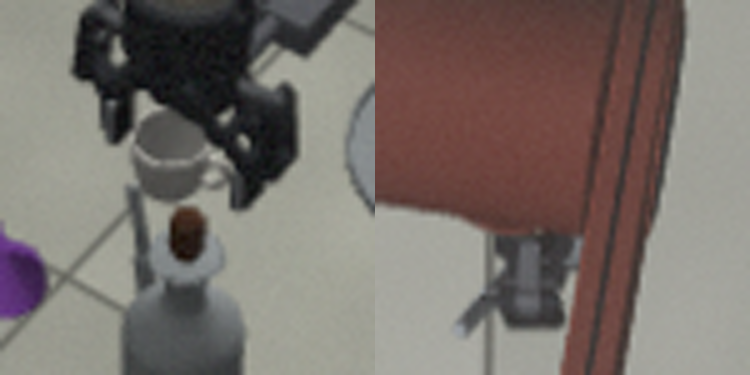

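The open fingers straddle the grip at scene (272,165), so I'll descend.

```bash
python3 -m inch '[[1,1,20,0,0,0,1],[0,0,20,0,0,0,1],[0,0,15,0,0,0,1],[0,0,10,0,0,0,1],[0,0,0,0,0,0,1],[0,0,0,0,0,0,1]]'
```

```text
time: 3.7
position: [0.5192, 0.0016, 0.1771]
tcp_rot: [[-0.0, 1.0, 0.001], [1.0, 0.0, -0.0], [-0.0, 0.001, -1.0]]
ft_force: [1.2, 0.8, 0.5]
grip_width: 0.999
```

```bash
python3 -m inch '[[0,-0.7,0,0,0,0,-0.2],[0,0,0,0,0,0,-0.2],[0,0,0,0,0,0,-0.3],[0,0,0,0,0,0,-0.4],[0,0,0,0,0,0,-0.5],[0,0,0,0,0,0,-0.6]]';python3 -m inch '[[0,0,0,0,0,0,-1],[0,0,0,0,0,0,-1],[0,0,0,0,0,0,-1],[0,0,0,0,0,0,-1]]'
```

```text
time: 4.3
position: [0.5186, 0.0018, 0.1768]
tcp_rot: [[-0.0, 1.0, 0.001], [1.0, 0.0, -0.0], [-0.0, 0.001, -1.0]]
ft_force: [1.5, 0.0, 1.4]
grip_width: 0.258
time: 4.7
position: [0.5185, 0.0018, 0.1767]
tcp_rot: [[-0.0, 1.0, 0.001], [1.0, 0.0, -0.0], [-0.0, 0.001, -1.0]]
ft_force: [1.1, 0.3, 4.1]
grip_width: 0.259
```

```bash
python3 -m inch '[[0,0,-5,0,0,0,-1],[0,0,-8,0,0,0,-1],[0,0,-10,0,0,0,-1],[0,0,-15,0,0,0,-1],[0,0,-20,0,0,0,-1],[0,0,-20,0,0,0,-1],[0,0,-10,0,0,0,-1],[0,0,0,0,0,0,-1],[0,0,0,0,0,0,-1]]'; python3 - <<'E'
from h import *
P=[]
for n,(u,v) in(("scene",(235,120)),("top",(205,135))):
    p,d=capture(n);np.savez(n+'1.npz',p=p,d=d);P.append(cv2.resize(p[v:v+75,u:u+75],None,fx=5,fy=5,interpolation=cv2.INTER_CUBIC))
cv2.imwrite('pics/a2.png',np.hstack(P)[...,::-1])
s=get_state();print(s['position'],s['ft_force'],s['q'])
E
```

```text
time: 5.6
position: [0.5179, 0.0018, 0.264]
tcp_rot: [[-0.0, 1.0, -0.0], [1.0, 0.0, 0.0], [0.0, -0.0, -1.0]]
ft_force: [-0.1, 0.3, -1.7]
grip_width: 0.26
[0.51740075 0.00193415 0.26307522] [ 0.30622924  0.14995273 -0.62604356] [-1.48799343e-01 -5.76460776e-02  1.76232891e+00  5.40133543e-05
  1.43898554e+00 -1.49138004e-01]
```

View pics/a2.png

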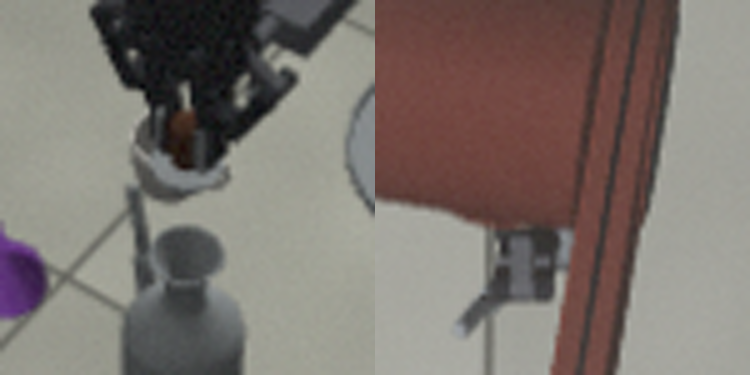

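The stopper is out and the can has not moved (scene mouth (273,170)). Next comes the turntable centre.

```bash
python3 - <<'E'
from h import *
np.set_printoptions(precision=4,suppress=True)
print(onz('top',133.5,149,.036),onz('top',95,149,.036),onz('top',172,149,.036),onz('top',133.5,111,.036),onz('top',133.5,187.5,.036),'jar',onz('top',148,149,.091))
E
python3 -m inch '[[40,8,0,0,0,0,-1],[40,8,0,0,0,0,-1],[40,8,0,0,0,0,-1],[40,8,0,0,0,0,-1],[40,8,0,0,0,0,-1],[40,8,0,0,0,0,-1],[40,8,0,0,0,0,-1],[40,8,0,0,0,0,-1],[45,4,0,0,0,0,-1],[0,0,0,0,0,0,-1]]'
```

```text
[0.5851 0.31   0.036 ] [0.5839 0.4191 0.036 ] [0.5862 0.201  0.036 ] [0.6932 0.3124 0.036 ] [0.4762 0.3075 0.036 ] jar [0.579  0.2548 0.091 ]
time: 6.7
position: [0.5843, 0.3718, 0.2613]
tcp_rot: [[-0.005, 1.0, -0.004], [1.0, 0.005, 0.001], [0.001, -0.004, -1.0]]
ft_force: [-0.6, -1.0, -1.1]
grip_width: 0.259
```

```bash
python3 -m inch '[[0,0,35,0,0,0,-1],[0,0,40,0,0,0,-1],[0,0,40,0,0,0,-1],[0,0,35,0,0,0,-1],[0,0,25,0,0,0,-1],[0,0,15,0,0,0,-1],[0,0,8,0,0,0,-1],[0,0,0,0,0,0,-1],[0,0,0,0,0,0,-1]]'
```

```text
time: 7.6
position: [0.5869, 0.3672, 0.0678]
tcp_rot: [[-0.0, 1.0, 0.002], [1.0, 0.0, 0.001], [0.001, 0.002, -1.0]]
ft_force: [0.1, -0.3, -0.6]
grip_width: 0.26
```

```bash
python3 -m inch '[[0,0,5,0,0,0,-1],[0,0,4,0,0,0,-1],[0,0,2,0,0,0,-1],[0,0,0,0,0,0,-1]]';python3 -m inch '[[0,0,1,0,0,0,-1],[0,0,0,0,0,0,-1],[0,0,0,0,0,0,-1]]'
```

```text
time: 8.0
position: [0.5857, 0.3667, 0.055]
tcp_rot: [[-0.0, 1.0, -0.001], [1.0, 0.0, -0.0], [-0.0, -0.001, -1.0]]
ft_force: [0.5, 0.5, -0.6]
grip_width: 0.257
time: 8.3
position: [0.5862, 0.367, 0.0547]
tcp_rot: [[-0.0, 1.0, 0.001], [1.0, 0.0, 0.0], [0.0, 0.001, -1.0]]
ft_force: [-0.8, -0.2, 0.7]
grip_width: 0.259
```

```bash
python3 -m inch '[[0,0,0.7,0,0,0,-1],[0,0,0,0,0,0,-1],[0,0,0,0,0,0,-1]]';python3 -m inch '[[0,0,0.7,0,0,0,-1],[0,0,0,0,0,0,-1],[0,0,0,0,0,0,-1]]'
```

```text
time: 8.6
position: [0.5867, 0.3671, 0.0547]
tcp_rot: [[-0.0, 1.0, 0.002], [1.0, 0.0, 0.001], [0.001, 0.002, -1.0]]
ft_force: [-1.1, -1.2, 5.5]
grip_width: 0.255
time: 8.9
position: [0.5871, 0.3672, 0.0547]
tcp_rot: [[-0.0, 1.0, 0.003], [1.0, 0.0, 0.001], [0.001, 0.003, -1.0]]
ft_force: [-0.2, -0.8, 7.9]
grip_width: 0.258
```

```bash
python3 -m inch '[[0,0,-0.5,0,0,0,-1],[0,0,0,0,0,0,-0.3],[0,0,0,0,0,0,-0.1],[0,0,0,0,0,0,0.3],[0,0,0,0,0,0,1],[0,0,0,0,0,0,1],[0,0,0,0,0,0,1]]';python3 -m inch '[[0,0,-10,0,0,0,1],[0,0,-20,0,0,0,1],[0,0,-35,0,0,0,1],[0,0,-45,0,0,0,1],[0,0,-45,0,0,0,1],[0,0,-45,0,0,0,1]]'; python3 - <<'E'
from h import *
P=[]
for n,(u,v) in(("scene",(290,110)),("top",(85,100))):
    p,d=capture(n);P.append(cv2.resize(p[v:v+95,u:u+95],None,fx=4,fy=4,interpolation=cv2.INTER_CUBIC))
cv2.imwrite('pics/a3.png',np.hstack(P)[...,::-1])
s=get_state();print(s['position'],s['q'])
E
```

```text
time: 9.6
position: [0.5859, 0.3668, 0.0532]
tcp_rot: [[-0.0, 1.0, -0.0], [1.0, 0.0, -0.0], [-0.0, -0.0, -1.0]]
ft_force: [0.1, 0.2, -0.9]
grip_width: 1.005
time: 10.2
position: [0.5858, 0.3668, 0.2562]
tcp_rot: [[-0.0, 1.0, 0.001], [1.0, 0.0, 0.0], [0.0, 0.001, -1.0]]
ft_force: [0.8, 0.6, -0.7]
grip_width: 1.002
[0.58953149 0.36864449 0.26456189] [4.45523931e-01 3.57925136e-01 1.29692117e+00 3.62009790e-05
 1.47093074e+00 4.45045288e-01]
```

View pics/a3.png

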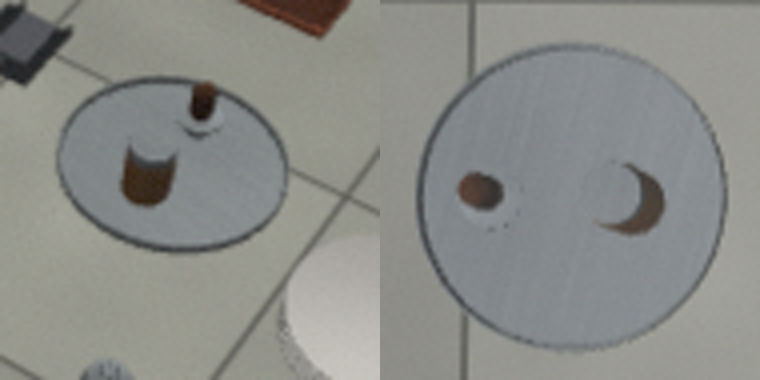

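The stopper stands on the platter at top (205,147), with the jar undisturbed. Before tilting the gripper toward the steel funnel, I'll check clearance to the red and turquoise look-alikes.

```bash
python3 - <<'E'
from h import *
np.set_printoptions(precision=4,suppress=True)
T=np.load('top0.npz');C=cloud('top',T['d']);p=T['p'].astype(int);S=np.load('scene0.npz');D=cloud('scene',S['d']);ps=S['p'].astype(int)
for n,X,q in(('top',C,p),('scene',D,ps)):
    m=(q[...,0]-q[...,2]>60)&(q[...,0]>120)&(abs(X[...,0]-.37)<.12)&(abs(X[...,1]+.33)<.08)&(X[...,2]<.08)
    r=X[m];print(n,len(r))
    for x in np.arange(.28,.46,.01):
        k=r[(r[:,0]>=x)&(r[:,0]<x+.01)]
        if len(k):print(round(x,2),len(k),k.min(0),k.max(0))
    m=(q[...,1]-q[...,0]>30)&(abs(X[...,0]-.37)<.12)&(abs(X[...,1]+.42)<.1)
    r=X[m];print('teal',len(r),np.percentile(r,2,axis=0),np.percentile(r,98,axis=0))
E
```

```text
top 336
0.28 13 [ 0.2814 -0.333   0.0146] [ 0.2884 -0.3215  0.0277]
0.29 16 [ 0.2903 -0.3295  0.0175] [ 0.3    -0.3202  0.0313]
0.3 21 [ 0.3021 -0.3329  0.0238] [ 0.309  -0.314   0.0389]
0.31 31 [ 0.3108 -0.3337  0.0299] [ 0.3193 -0.3054  0.0505]
0.32 51 [ 0.3202 -0.3344  0.0327] [ 0.33   -0.2996  0.0599]
0.33 59 [ 0.33   -0.3394 -0.0006] [ 0.34   -0.2964  0.0645]
0.34 74 [ 0.34   -0.3517 -0.0036] [ 0.3497 -0.2959  0.0653]
0.35 43 [ 0.3501 -0.3512  0.0011] [ 0.3579 -0.3124  0.0286]
teal 402 [ 0.2809 -0.5146  0.0014] [ 0.3458 -0.4342  0.0614]
scene 144
0.28 4 [ 0.2822 -0.3303  0.0194] [ 0.287  -0.3259  0.0242]
0.29 5 [ 0.2923 -0.3302  0.0237] [ 0.2989 -0.3263  0.0276]
0.3 2 [ 0.3032 -0.3306  0.0323] [ 0.3094 -0.3259  0.0384]
0.31 6 [ 0.3106 -0.334   0.0361] [ 0.3193 -0.3225  0.0483]
0.32 22 [ 0.3212 -0.3364  0.0048] [ 0.33   -0.3146  0.0605]
0.33 42 [ 0.3307 -0.3427  0.0006] [ 0.3397 -0.3024  0.0613]
0.34 30 [ 0.3401 -0.3453  0.0001] [ 0.349  -0.3075  0.0632]
0.35 24 [ 0.3501 -0.3517  0.001 ] [ 0.3596 -0.3141  0.0293]
0.36 1 [ 0.3617 -0.3353  0.0132] [ 0.3617 -0.3353  0.0132]
teal 264 [ 0.2933 -0.5014  0.0189] [ 0.3384 -0.4415  0.0619]
```

```bash
python3 -m inch '[[-44,-8,-5,0,0,0,1],[-44,-9,-10,0,0,0,1],[-44,-9,-10,0,0,0,1],[-44,-9,-10,0,0,0,1],[-44,-9,-5,0,0,0,1],[-44,-9,0,0,0,0,1],[-44,-9,0,0,0,0,1],[-44,-9,0,0,0,0,1],[-44,-9,0,0,0,0,1],[-44,-9,0,0,0,0,1],[-44,-9,0,0,0,0,1],[-44,-9,0,0,0,0,1]]';python3 -m inch '[[-44,-9,0,0,0,0,1],[-44,-9,0,0,0,0,1],[-44,-9,0,0,0,0,1],[-44,-9,0,0,0,0,1],[0,0,0,0,0,0,1]]'
```

```text
time: 11.5
position: [0.4784, -0.1628, 0.294]
tcp_rot: [[-0.0, 1.0, 0.001], [1.0, 0.0, -0.0], [-0.0, 0.001, -1.0]]
ft_force: [0.6, 0.3, 0.2]
grip_width: 1.004
time: 12.0
position: [0.4413, -0.3419, 0.2934]
tcp_rot: [[0.005, 1.0, -0.001], [1.0, -0.005, -0.002], [-0.002, -0.001, -1.0]]
ft_force: [0.2, 0.3, -0.8]
grip_width: 1.002
```

```bash
python3 -m inch '[[0,0,0,0,0,8.5,1],[0,0,0,0,0,8.5,1],[0,0,0,0,0,8.5,1],[0,0,0,0,0,8.5,1],[0,0,0,0,0,8.5,1],[0,0,0,0,0,8.5,1],[0,0,0,0,0,8.5,1],[0,0,0,0,0,8.5,1],[0,0,0,0,0,8.5,1],[0,0,0,0,0,8.5,1],[0,0,0,0,0,4.7,1],[0,0,0,0,0,0,1]]';python3 -m inch '[[0,0,0,0,8,0,1],[0,0,0,0,8,0,1],[0,0,0,0,8,0,1],[0,0,0,0,8,0,1],[0,0,0,0,8,0,1],[0,0,0,0,0,0,1],[0,0,0,0,0,0,1]]'; python3 -c "
from workcell import *
print(get_state()['q'],get_state()['position'])"
```

```text
time: 13.2
position: [0.4434, -0.3364, 0.2937]
tcp_rot: [[1.0, 0.006, 0.0], [0.006, -1.0, -0.0], [0.0, 0.0, -1.0]]
ft_force: [-0.4, 0.9, -1.5]
grip_width: 0.994
time: 13.9
position: [0.4425, -0.3374, 0.2934]
tcp_rot: [[0.768, 0.005, 0.641], [0.004, -1.0, 0.003], [0.641, 0.0, -0.768]]
ft_force: [0.0, -0.5, -0.5]
grip_width: 1.004
[-1.17030234 -0.31613984  2.07240194  0.69485232  1.17602039  0.18787756] [ 0.44250761 -0.33741321  0.29342531]
```

```bash
python3 -m inch '[[-26,1,23,0,0,0,1],[-26,1,23,0,0,0,1],[-26,1,23,0,0,0,1],[-26,1,23,0,0,0,1],[-26,1,23,0,0,0,1],[-25,1,21,0,0,0,1],[0,0,0,0,0,0,1],[0,0,0,0,0,0,1]]'; python3 - <<'E'
from h import *
P=[]
for n,(u,v) in(("scene",(150,190)),("top",(320,150))):
    p,d=capture(n);P.append(cv2.resize(p[v:v+100,u:u+100],None,fx=4,fy=4,interpolation=cv2.INTER_CUBIC))
cv2.imwrite('pics/a4.png',np.hstack(P)[...,::-1])
s=get_state();print(s['position'],s['q'],proj('top',s['position']),proj('scene',s['position']))
E
```

```text
time: 14.7
position: [0.4132, -0.3437, 0.0906]
tcp_rot: [[0.766, 0.008, 0.642], [0.006, -1.0, 0.005], [0.642, -0.0, -0.766]]
ft_force: [-0.3, -0.2, 0.1]
grip_width: 1.003
[ 0.4133595  -0.34494846  0.0921896 ] [-1.24805464 -0.02943951  2.25421224  0.90047558  0.89419409 -0.26589005] (np.float64(370.0122562326052), np.float64(212.86474289030946)) (np.float64(178.878745352831), np.float64(241.33785030500295))
```

View pics/a4.png

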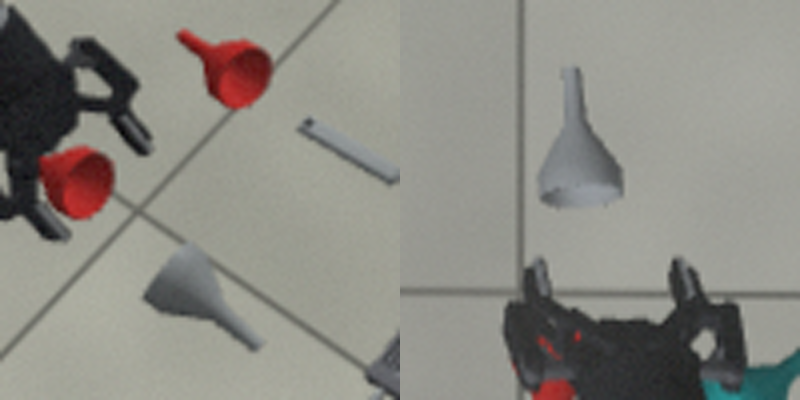

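The gripper sits behind the steel funnel and clear of the red one at scene (170,236). I'll check the lateral alignment with depth.

```bash
python3 - <<'E'
from h import *
np.set_printoptions(precision=4,suppress=True)
p,d=capture('top');s=get_state();X=cloud('top',d)
R=X[205:250,340:410].reshape(-1,3);R=R[(R[:,2]>.07)&(R[:,2]<.3)]
L=(R-s['position'])@s['tcp_rot']
print(s['position'])
for z in np.arange(-.06,0.01,.008):
    l=L[(L[:,2]>=z)&(L[:,2]<z+.008)]
    a=l[l[:,1]<0];b=l[l[:,1]>0]
    if len(a)and len(b):print(round(z,3),len(a),len(b),'neg y',a[:,1].min(),a[:,1].max(),'pos',b[:,1].min(),b[:,1].max(),'x',l[:,0].min(),l[:,0].max())
q=cv2.resize(p[205:255,340:410],None,fx=10,fy=10,interpolation=cv2.INTER_CUBIC);cv2.imwrite('pics/a5.png',q[...,::-1])
F=X[160:210,345:390].reshape(-1,3);F=F[(F[:,2]>.02)&(F[:,2]<.07)];F=F[(F[:,0]>.462)&(F[:,0]<.476)];print('collar y',F[:,1].min(),F[:,1].max())
E
```

```text
[ 0.4132 -0.345   0.0922]
-0.06 14 11 neg y -0.06775936219837624 -0.042469143301773794 pos 0.043201328444138216 0.06295315334359784 x -0.010165017573338197 0.014210866495702393
-0.052 11 12 neg y -0.0559460237573673 -0.0431769363002296 pos 0.042992059761565136 0.0560003814650932 x -0.0003779039226426867 0.01196458682361175
-0.044 12 15 neg y -0.05547383673684822 -0.04178710476909698 pos 0.042470599290153635 0.056870623381197784 x -0.009265313811495752 0.01242438461419425
-0.036 18 17 neg y -0.055661760472047066 -0.043561335442880406 pos 0.042869329467586904 0.05671773245453182 x -0.010384361830928885 0.014099149740144005
-0.028 10 16 neg y -0.05538079662897831 -0.04258236957289074 pos 0.04214040137323845 0.05578481090087001 x -0.006377942433013163 0.013557100497695982
-0.02 2 3 neg y -0.04884653357176456 -0.043577510608207984 pos 0.04295028565078355 0.045081891835726 x -0.010419627164650221 0.008686630869955527
collar y -0.3700718308325385 -0.31451156166013017
```

View pics/a5.png

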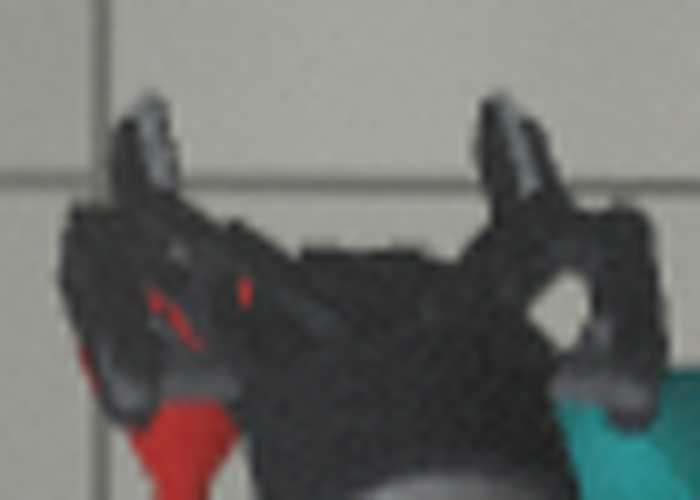

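```bash
python3 -m inch '[[-3,-2.7,20,0,0,0,1],[0,0,25,0,0,0,1],[0,0,20,0,0,0,1],[0,0,15,0,0,0,1],[0,0,10,0,0,0,1],[0,0,0,0,0,0,1],[0,0,0,0,0,0,1]]'; python3 - <<'E'
from h import *
P=[]
for n,(u,v) in(("scene",(150,190)),("top",(320,150))):
    p,d=capture(n);P.append(cv2.resize(p[v:v+100,u:u+100],None,fx=4,fy=4,interpolation=cv2.INTER_CUBIC))
cv2.imwrite('pics/a6.png',np.hstack(P)[...,::-1])
s=get_state();print(s['position'],s['ft_force'])
E
```

```text
time: 15.55
position: [0.4678, -0.3409, 0.0197]
tcp_rot: [[0.766, 0.006, 0.643], [0.005, -1.0, 0.003], [0.643, 0.001, -0.766]]
ft_force: [0.1, -0.4, 0.2]
grip_width: 1.001
[ 0.46756896 -0.34107921  0.01976539] [0.69442589 0.2447444  0.57828164]
```

View pics/a6.png

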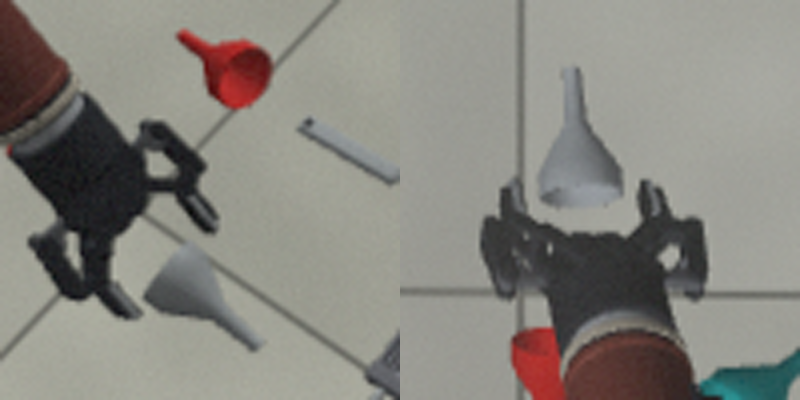

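```bash
python3 -m inch '[[1,1,6,0,0,0,1],[0,0,5,0,0,0,1],[0,0,0,0,0,0,1],[0,0,0,0,0,0,1]]'; python3 -m inch '[[0,0,0,0,0,0,0.7],[0,0,0,0,0,0,0.55],[0,0,0,0,0,0,0.5],[0,0,0,0,0,0,0.45],[0,0,0,0,0,0,0.4],[0,0,0,0,0,0,0.4]]'
```

```text
time: 16.05
position: [0.4753, -0.3411, 0.0107]
tcp_rot: [[0.766, 0.006, 0.643], [0.004, -1.0, 0.004], [0.643, -0.001, -0.766]]
ft_force: [-0.7, -0.3, -0.4]
grip_width: 1.003
time: 16.65
position: [0.4753, -0.3414, 0.011]
tcp_rot: [[0.766, 0.006, 0.643], [0.004, -1.0, 0.004], [0.643, 0.0, -0.766]]
ft_force: [0.7, -0.1, 0.6]
grip_width: 0.701
```

```bash
python3 -m inch '[[0,0,0,0,0,0,0.36],[0,0,0,0,0,0,0.33],[0,0,0,0,0,0,0.3],[0,0,0,0,0,0,0],[0,0,0,0,0,0,-1],[0,0,0,0,0,0,-1],[0,0,0,0,0,0,-1]]'; python3 - <<'E'
from h import *
P=[]
for n,(u,v) in(("scene",(150,190)),("top",(320,150))):
    p,d=capture(n);P.append(cv2.resize(p[v:v+100,u:u+100],None,fx=4,fy=4,interpolation=cv2.INTER_CUBIC))
cv2.imwrite('pics/a7.png',np.hstack(P)[...,::-1])
s=get_state();print(s['position'],s['ft_force'],s['grip_width'])
E
```

```text
time: 17.35
position: [0.4754, -0.3414, 0.0111]
tcp_rot: [[0.766, 0.006, 0.643], [0.004, -1.0, 0.003], [0.643, 0.0, -0.766]]
ft_force: [-1.7, 0.7, 3.6]
grip_width: 0.655
[ 0.47537283 -0.34144593  0.01111348] [-1.27735289  0.69882084  4.86824957] 0.652685331457069
```

View pics/a7.png

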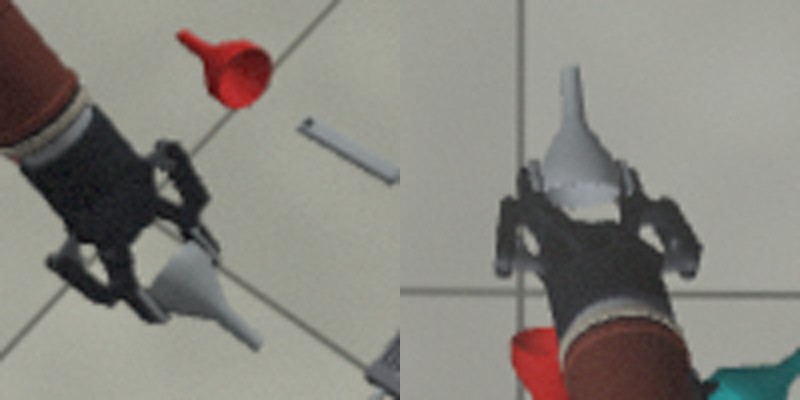

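The collar is gripped at about 58 mm. Now I'll lift straight up (world z).

```bash
python3 -m inch '[[6,0,-8,0,0,0,-1],[13,0,-15,0,0,0,-1],[20,0,-24,0,0,0,-1],[20,0,-24,0,0,0,-1],[20,0,-24,0,0,0,-1],[20,0,-24,0,0,0,-1],[20,0,-24,0,0,0,-1],[20,0,-24,0,0,0,-1],[20,0,-24,0,0,0,-1],[6,0,-7,0,0,0,-1],[0,0,0,0,0,0,-1]]';  python3 - <<'E'
from h import *
P=[]
for n,(u,v) in(("scene",(130,110)),("top",(320,130))):
    p,d=capture(n);P.append(cv2.resize(p[v:v+120,u:u+120],None,fx=3.3,fy=3.3,interpolation=cv2.INTER_CUBIC))
cv2.imwrite('pics/a8.png',np.hstack(P)[...,::-1])
s=get_state();print(s['position'],s['ft_force'],s['grip_width'],s['q'])
E
```

```text
time: 18.55
position: [0.4746, -0.3418, 0.2697]
tcp_rot: [[0.765, 0.006, 0.643], [0.006, -1.0, 0.002], [0.643, 0.003, -0.765]]
ft_force: [-0.8, -0.1, -0.7]
grip_width: 0.653
[ 0.47389583 -0.34056968  0.26640738] [-0.45768703  0.11219015 -1.40258553] 0.659318299278147 [-1.10575255 -0.23074383  2.05723891  0.70933867  1.08419654  0.19113953]
```

View pics/a8.png

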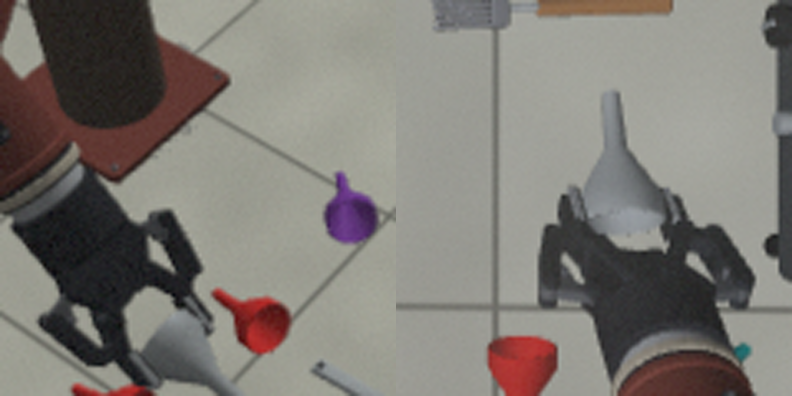

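```bash
python3 -m inch '[[20,0,-24,0,0,0,-1],[13,-10,-15,0,0,0,-1],[0,-34,0,0,-7.3,0,-1],[0,-34,0,0,-7.3,0,-1],[0,-34,0,0,-7.3,0,-1],[0,-34,0,0,-7.3,0,-1],[0,-34,0,0,-7.3,0,-1],[0,-34,0,0,-7.3,0,-1],[0,-34,0,0,-7.3,0,-1],[0,-34,0,0,-7.3,0,-1],[0,-34,0,0,-7.3,0,-1],[0,-24,0,0,-7.3,0,-1]]'; python3 -m inch '[[0,0,0,0,0,0,-1],[0,0,0,0,0,0,-1]]'; python3 - <<'E'
from h import *
P=[]
for n,(u,v) in(("scene",(200,80)),("top",(170,120))):
    p,d=capture(n);np.savez(n+'2.npz',p=p,d=d);P.append(cv2.resize(p[v:v+130,u:u+130],None,fx=3,fy=3,interpolation=cv2.INTER_CUBIC))
cv2.imwrite('pics/a9.png',np.hstack(P)[...,::-1])
s=get_state();print(s['position'],s['tcp_rot'],s['grip_width'],s['q'])
E
```

```text
time: 19.85
position: [0.4723, 0.001, 0.3178]
tcp_rot: [[0.834, 0.008, -0.551], [0.007, -1.0, -0.004], [-0.551, -0.001, -0.834]]
ft_force: [0.7, -1.2, -0.6]
grip_width: 0.654
time: 20.05
position: [0.4724, -0.001, 0.3163]
tcp_rot: [[0.836, 0.007, -0.549], [0.007, -1.0, -0.003], [-0.549, -0.001, -0.836]]
ft_force: [-0.4, -0.4, 0.4]
grip_width: 0.656
[ 0.47244727 -0.00198596  0.3193125 ] [[ 8.38939075e-01  5.13362294e-03 -5.44201135e-01]
 [ 4.37282803e-03 -9.99986816e-01 -2.69205420e-03]
 [-5.44207780e-01 -1.21228515e-04 -8.38950462e-01]] 0.6548394467250507 [-0.12210747  0.27048763  1.40305058 -0.07733585  2.03860419  1.42888296]
```

View pics/a9.png

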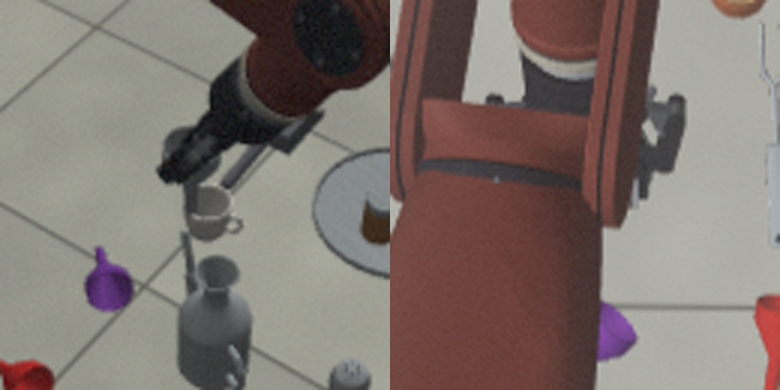

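The hand hides the funnel in both views, so I'll swing it about the vertical to let the scene camera see funnel and mouth.

```bash
python3 -m inch '[[0,0,0,-4.62,0,-7.13,-1],[0,0,0,-4.62,0,-7.13,-1],[0,0,0,-4.62,0,-7.13,-1],[0,0,0,-4.62,0,-7.13,-1],[0,0,0,-4.62,0,-7.13,-1],[0,0,0,-4.62,0,-7.13,-1],[0,0,0,-4.62,0,-7.13,-1],[0,0,0,-4.62,0,-7.13,-1],[0,0,0,-4.62,0,-7.13,-1],[0,0,0,-4.62,0,-7.13,-1],[0,0,0,-4.62,0,-7.13,-1],[0,0,0,-4.62,0,-7.13,-1]]'; python3 -m inch '[[0,0,0,0,0,0,-1]]'; python3 - <<'E'
from h import *
P=[]
for n,(u,v) in(("scene",(200,80)),("top",(170,120))):
    p,d=capture(n);np.savez(n+'3.npz',p=p,d=d);P.append(cv2.resize(p[v:v+130,u:u+130],None,fx=3,fy=3,interpolation=cv2.INTER_CUBIC))
cv2.imwrite('pics/b0.png',np.hstack(P)[...,::-1])
s=get_state();print(s['position'],s['grip_width'],s['q'])
E
```

```text
time: 21.35
position: [0.4723, -0.0022, 0.3212]
tcp_rot: [[-0.181, 0.976, 0.12], [0.82, 0.217, -0.53], [-0.544, 0.003, -0.839]]
ft_force: [-0.4, -0.3, -0.3]
grip_width: 0.654
time: 21.45
position: [0.4712, -0.0023, 0.3214]
tcp_rot: [[-0.177, 0.977, 0.119], [0.821, 0.213, -0.53], [-0.543, 0.004, -0.839]]
ft_force: [-0.0, 0.2, -0.1]
grip_width: 0.65
[ 0.47221133 -0.00217437  0.32127561] 0.6572679795676365 [ 0.21491225 -0.18905608  1.87277429 -0.57734336  1.47626758  0.06759373]
```

View pics/b0.png

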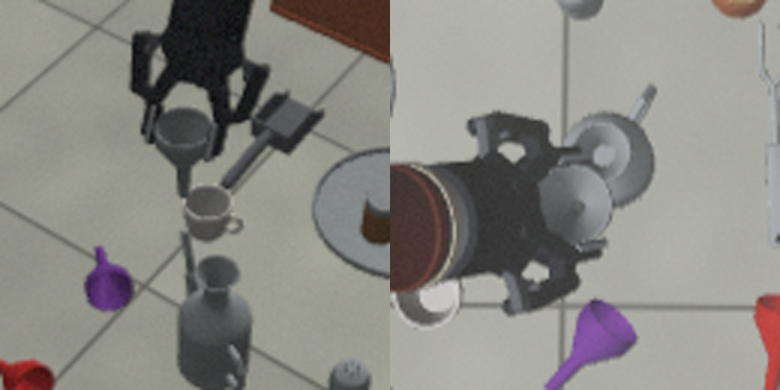

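Both views are clear: funnel rim at top (232,188), scene spout at (262,140), mouth at top (239,170) and scene (273,170). Next I'll measure the rim centre, tilt and mouth.

```bash
python3 - <<'E'
from h import *
np.set_printoptions(precision=4,suppress=True)
s=get_state();print(s['position'])
T=np.load('top3.npz');S=np.load('scene3.npz');C=cloud('top',T['d']);D=cloud('scene',S['d'])
R=C[165:212,212:250].reshape(-1,3);R=R[(R[:,2]>.25)&(R[:,2]<.42)]
Q=s['position']+s['tcp_rot']@[0,0,-.025];print('expected origin',Q)
R=R[np.hypot(R[:,0]-Q[0],R[:,1]-Q[1])<.035]
for z in np.arange(.25,.4,.01):
    r=R[(R[:,2]>=z)&(R[:,2]<z+.01)]
    if len(r):print(round(z,2),len(r),r[:,:2].mean(0),np.ptp(r[:,:2],axis=0))
rim=R[R[:,2]>.335]
A=np.c_[rim[:,:2],np.ones(len(rim))];print('plane',np.linalg.lstsq(A,rim[:,2],rcond=None)[0],len(rim))
# scene: spout silhouette
R=D[115:150,245:280].reshape(-1,3);m=(R[:,2]>.2)&(R[:,2]<.42)&(np.hypot(R[:,0]-Q[0],R[:,1]-Q[1])<.04);R=R[m]
for z in np.arange(.22,.38,.01):
    r=R[(R[:,2]>=z)&(R[:,2]<z+.01)]
    if len(r):print('sc',round(z,2),len(r),r[:,:2].mean(0),np.ptp(r[:,:2],axis=0))
for n,I,c in(('top',T,(215,168,35,42)),('scene',S,(240,108,45,40))):
    u,v,w,h=c;q=cv2.resize(I['p'][v:v+h,u:u+w],None,fx=12,fy=12,interpolation=cv2.INTER_CUBIC);cv2.imwrite(f'pics/b1{n}.png',q[...,::-1])
E
```

```text
[ 0.4722 -0.0022  0.3213]
expected origin [0.4693 0.0111 0.3423]
0.25 2 [0.4664 0.016 ] [0.0024 0.0001]
0.26 3 [0.4712 0.0131] [0.0025 0.0044]
0.27 4 [0.4681 0.0134] [0.0092 0.0092]
0.28 4 [0.4694 0.015 ] [0.0089 0.0051]
0.29 33 [0.4668 0.0113] [0.0181 0.0202]
0.3 80 [0.4668 0.0117] [0.029 0.029]
0.31 142 [0.467  0.0121] [0.0419 0.0401]
0.32 152 [0.4684 0.011 ] [0.0525 0.0488]
0.33 42 [0.4825 0.0074] [0.0627 0.0504]
0.34 52 [0.4787 0.    ] [0.0647 0.0521]
0.35 23 [0.4782 0.0064] [0.066  0.0344]
0.36 19 [0.4782 0.0142] [0.0652 0.0193]
0.37 22 [0.4835 0.0205] [0.0648 0.0192]
0.38 26 [0.4717 0.0255] [0.062  0.0256]
0.39 78 [0.4664 0.0281] [0.0592 0.0204]
0.4 68 [0.4635 0.033 ] [0.0547 0.022 ]
plane [-0.422   1.4386  0.5513] 345
sc 0.25 7 [0.4699 0.0067] [0.0113 0.0076]
sc 0.26 9 [0.4699 0.0071] [0.0096 0.0096]
sc 0.27 9 [0.4717 0.0062] [0.0104 0.0122]
sc 0.28 10 [0.4704 0.0043] [0.0097 0.0107]
sc 0.29 8 [0.4727 0.0054] [0.0124 0.0114]
sc 0.3 7 [0.4661 0.0124] [0.0283 0.0264]
sc 0.31 39 [0.4628 0.0187] [0.0415 0.0402]
sc 0.32 77 [0.4611 0.0201] [0.0681 0.0577]
sc 0.33 100 [0.4668 0.0097] [0.0684 0.0592]
sc 0.34 121 [0.4701 0.0065] [0.071  0.0598]
sc 0.35 44 [0.4689 0.0073] [0.0767 0.0551]
sc 0.36 24 [0.4796 0.013 ] [0.076  0.0204]
sc 0.37 20 [0.5007 0.023 ] [0.0139 0.0121]
```

View pics/b1top.png

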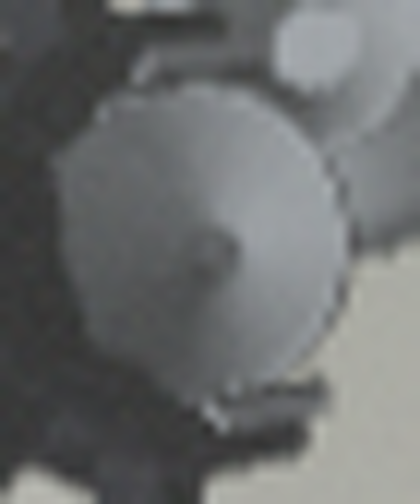

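View pics/b1scene.png

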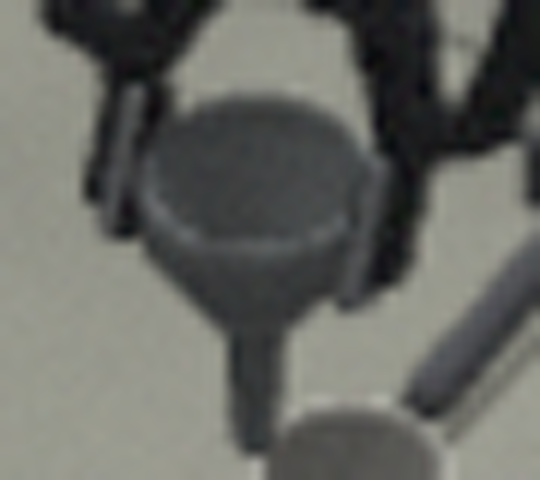

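```bash
python3 - <<'E'
from h import *
np.set_printoptions(precision=4,suppress=True)
for z in(.255,.351):
    print(z,'scene',proj('scene',[.467,.0115,z]),'top',proj('top',[.467,.0115,z]))
T=np.load('top3.npz');C=cloud('top',T['d']);
S=np.load('scene3.npz');D=cloud('scene',S['d'])
l=D[140:215,240:310].reshape(-1,3);l=l[(abs(l[:,2]-.17)<.006)&(abs(l[:,0]-.517)<.06)];print('lip scene',len(l),(l.min(0)+l.max(0))/2,np.ptp(l,0))
a=ray('top',215+210/12-.5,168+252/12-.5);print('bore top at z.29',onz('top',215+210/12-.5,168+252/12-.5,.29), 'rim', onz('top',215+203/12-.5,168+242/12-.5,.351))
print('scene rim ctr',onz('scene',261,121.7,.351),'tip',onz('scene',260.5,144.8,.255))
E
```

```text
0.255 scene (np.float64(260.8499429292853), np.float64(143.35618801602666)) top (np.float64(232.92783146551238), np.float64(189.26298659138743))
0.351 scene (np.float64(260.9647730035199), np.float64(121.00341511999571)) top (np.float64(229.7120990856609), np.float64(187.71175546522826))
lip scene 72 [ 0.5201 -0.0009  0.17  ] [0.0485 0.0521 0.011 ]
bore top at z.29 [0.4675 0.0111 0.29  ] rim [0.4671 0.0079 0.351 ]
scene rim ctr [0.4688 0.0092 0.351 ] tip [0.4697 0.0059 0.255 ]
```

```bash
python3 -m inch '[[-8,24,5,0,0,0,-1],[-9,23.5,6,0,0,0,-1],[0,0,0,0,0,0,-1],[10,0,15,0,0,0,-1],[10,0,15,0,0,0,-1],[10,0,15,0,0,0,-1],[0,0,0,0,0,0,-1],[0,0,0,0,0,0,-1]]'; python3 - <<'E'
from h import *
np.set_printoptions(precision=4,suppress=True)
for n,(u,v) in(("scene",(250,110)),("top",(215,150))):
    p,d=capture(n);np.savez(n+'4.npz',p=p,d=d);cv2.imwrite(f'pics/b2{n}.png',cv2.resize(p[v:v+75,u:u+60],None,fx=8,fy=8,interpolation=cv2.INTER_CUBIC)[...,::-1])
s=get_state();print(s['position'],s['tcp_rot'])
E
```

```text
time: 22.35
position: [0.5225, -0.0103, 0.2646]
tcp_rot: [[-0.18, 0.977, 0.113], [0.82, 0.213, -0.532], [-0.544, -0.003, -0.839]]
ft_force: [-0.1, 0.8, -0.9]
grip_width: 0.658
[ 0.5235 -0.0102  0.2664] [[-0.1785  0.9771  0.1159]
 [ 0.82    0.2128 -0.5314]
 [-0.5438  0.0002 -0.8392]]
```

View pics/b2scene.png

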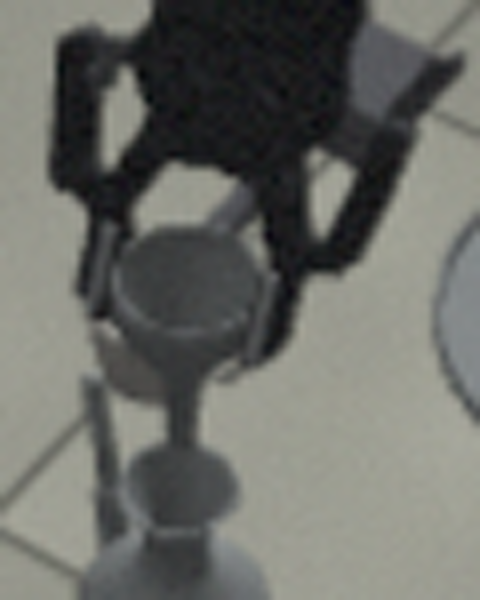

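View pics/b2top.png

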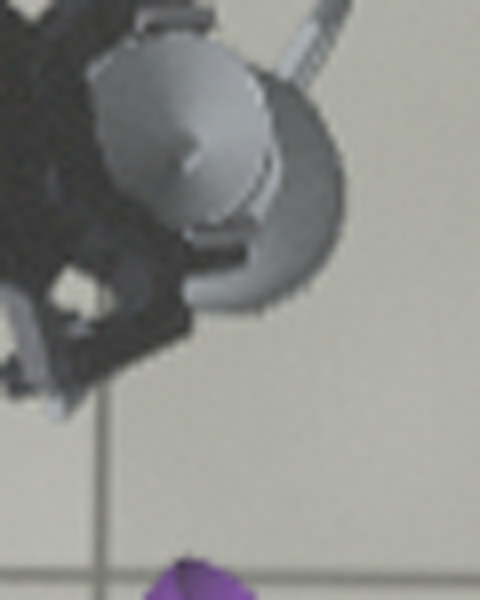

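```bash
python3 - <<'E'
from h import *
print(onz('top',238.3,168.3,.235),proj('top',[.518,.001,.235]))
T=np.load('top4.npz');C=cloud('top',T['d']);R=C[150:190,220:255].reshape(-1,3)
for a in(.235,.245,.255):
    r=R[(R[:,2]>=a)&(R[:,2]<a+.01)];r=r[np.hypot(r[:,0]-.518,r[:,1]-.001)<.03];print(a,len(r),(np.percentile(r,3,axis=0)+np.percentile(r,97,axis=0))/2,r.mean(0),np.ptp(r,0))
E
```

```text
[0.51788221 0.00081413 0.235     ] (np.float64(238.22284773848975), np.float64(168.24993609641766))
0.235 29 [0.51790605 0.00340854 0.24121674] [0.51860722 0.00392148 0.24164802] [0.01914096 0.01892666 0.00923324]
0.245 83 [0.51897538 0.0028472  0.2498859 ] [0.51871993 0.00360198 0.25017286] [0.03059363 0.03050385 0.00988679]
0.255 126 [0.51768617 0.0025856  0.26001032] [0.51981406 0.00371094 0.26000586] [0.04204832 0.03995105 0.00993312]
```

```bash
python3 -m inch '[[7,0,13.4,0,0,0,-1],[8.2,0,12.6,0,0,0,-1],[8.2,0,12.6,0,0,0,-1],[5.4,0,8.4,0,0,0,-1],[0,0,0,0,0,0,-1]]';python3 -m inch '[[8.2,0,12.6,0,0,0,-1],[5.4,0,8.4,0,0,0,-1],[0,0,0,0,0,0,-1],[0,0,0,0,0,0,-1]]'
```

```text
time: 22.95
position: [0.522, -0.0119, 0.2077]
tcp_rot: [[-0.181, 0.977, 0.111], [0.82, 0.212, -0.532], [-0.543, -0.006, -0.84]]
ft_force: [0.3, -0.4, -1.1]
grip_width: 0.655
time: 23.35
position: [0.5233, -0.0118, 0.1853]
tcp_rot: [[-0.179, 0.977, 0.114], [0.82, 0.213, -0.532], [-0.544, -0.002, -0.839]]
ft_force: [-0.0, -0.3, -0.7]
grip_width: 0.653
```

```bash
python3 -m inch '[[4.3,0,6.7,0,0,0,-1],[2.2,0,3.4,0,0,0,-1],[0,0,0,0,0,0,-1],[0,0,0,0,0,0,-1]]'; python3 - <<'E'
from h import *
np.set_printoptions(precision=4,suppress=True)
for n,(u,v) in(("scene",(250,130)),("top",(215,150))):
    p,d=capture(n);np.savez(n+'5.npz',p=p,d=d);cv2.imwrite(f'pics/b3{n}.png',cv2.resize(p[v:v+60,u:u+60],None,fx=8,fy=8,interpolation=cv2.INTER_CUBIC)[...,::-1])
s=get_state();print(s['position'],s['ft_force'])
E
```

```text
time: 23.75
position: [0.5234, -0.0118, 0.1734]
tcp_rot: [[-0.179, 0.977, 0.115], [0.82, 0.213, -0.531], [-0.544, -0.001, -0.839]]
ft_force: [-0.3, 0.2, -0.8]
grip_width: 0.653
[ 0.5236 -0.0117  0.1737] [ 0.3526  0.0749 -0.6117]
```

View pics/b3scene.png

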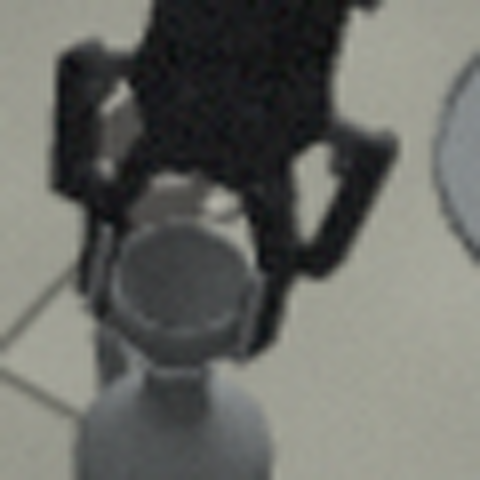

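View pics/b3top.png

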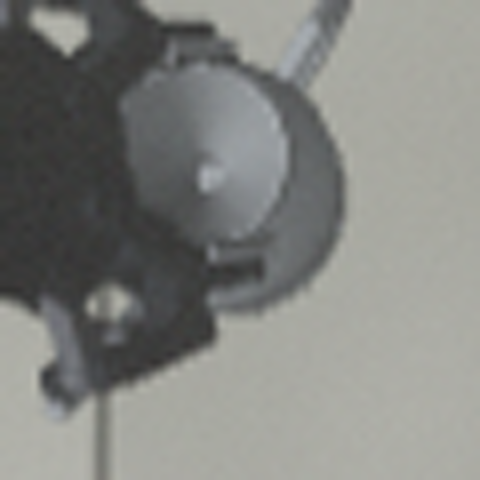

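```bash
for i in 1 2; do python3 -m inch '[[0.8,0,1.25,0,0,0,-1],[0,0,0,0,0,0,-1],[0,0,0,0,0,0,-1]]' | egrep 'pos|force|width'; done;python3 -m inch '[[0.5,0,0.8,0,0,0,-1],[0,0,0,0,0,0,-1],[0,0,0,0,0,0,-1]]' | egrep 'pos|force|width'
```

```text
position: [0.5236, -0.0119, 0.1723]
ft_force: [-0.1, -1.1, 0.8]
grip_width: 0.657
position: [0.5239, -0.012, 0.1716]
ft_force: [-1.8, -1.6, 4.6]
grip_width: 0.655
position: [0.5243, -0.0122, 0.1716]
ft_force: [-2.9, -0.0, 9.3]
grip_width: 0.658
```

```bash
python3 - <<'E'
from h import *
np.set_printoptions(precision=4,suppress=True)
P=[]
for n,(u,v) in(("scene",(250,130)),("top",(215,150))):
    p,d=capture(n);np.savez(n+'6.npz',p=p,d=d);P.append(cv2.resize(p[v:v+48,u:u+48],None,fx=8,fy=8,interpolation=cv2.INTER_CUBIC))
    X=cloud(n,d).reshape(-1,3);r=np.hypot(X[:,0]-.518,X[:,1]-.001)
    for z in np.arange(.155,.215,.005):
        k=X[(X[:,2]>=z)&(X[:,2]<z+.005)&(r<.034)]
        if len(k)>4:print(n,round(z,3),len(k),k.mean(0)[:2],(k.min(0)+k.max(0))[:2]/2,np.ptp(k,0)[:2])
cv2.imwrite('pics/b4.png',np.hstack(P)[...,::-1])
s=get_state();print(s['position'],s['ft_force'],s['torque'])
E
```

```text
scene 0.155 15 [0.5141 0.0098] [0.5155 0.0028] [0.0247 0.0384]
scene 0.16 14 [0.5178 0.0085] [0.5197 0.0048] [0.0336 0.0372]
scene 0.165 27 [0.5156 0.0097] [0.5212 0.0011] [0.0448 0.0479]
scene 0.17 32 [0.5185 0.0022] [0.5218 0.0007] [0.0443 0.051 ]
scene 0.175 36 [0.5097 0.0109] [0.5162 0.0033] [0.0471 0.0587]
scene 0.18 35 [0.5156 0.007 ] [0.519  0.0003] [0.0552 0.0573]
scene 0.185 34 [ 0.518  -0.0045] [ 0.5215 -0.0002] [0.0585 0.0566]
scene 0.19 38 [0.5168 0.0006] [0.5208 0.0001] [0.0584 0.0572]
scene 0.195 36 [ 0.5198 -0.0036] [0.5199 0.0008] [0.0601 0.0574]
scene 0.2 19 [ 0.5098 -0.0038] [ 0.5189 -0.0011] [0.0623 0.0553]
scene 0.205 12 [ 0.5039 -0.0031] [ 0.5178 -0.0007] [0.0624 0.0464]
scene 0.21 8 [0.4964 0.0008] [0.5176 0.0031] [0.0618 0.025 ]
top 0.155 39 [0.5203 0.0034] [0.5196 0.0024] [0.0307 0.0281]
top 0.16 45 [0.5197 0.0013] [0.5193 0.0021] [0.0358 0.038 ]
top 0.165 57 [0.5202 0.0013] [0.5201 0.0006] [0.0431 0.0407]
top 0.17 56 [ 0.5234 -0.0006] [0.5197 0.0002] [0.048  0.0456]
top 0.175 46 [ 0.5272 -0.0056] [ 0.5194 -0.0011] [0.0529 0.048 ]
top 0.18 21 [ 0.531  -0.0052] [ 0.5206 -0.0014] [0.0501 0.0477]
top 0.185 11 [ 0.5245 -0.0052] [ 0.5225 -0.0017] [0.0548 0.0525]
top 0.19 10 [ 0.5283 -0.0077] [ 0.521  -0.0057] [0.0572 0.045 ]
top 0.195 22 [ 0.531 -0.008] [ 0.5205 -0.0009] [0.0616 0.0497]
top 0.2 15 [ 0.5137 -0.0116] [ 0.519  -0.0086] [0.0642 0.0348]
top 0.205 9 [0.5285 0.0009] [0.5185 0.0007] [0.0639 0.0206]
top 0.21 8 [ 0.5107 -0.0005] [0.5169 0.0029] [0.0609 0.0203]
[ 0.5242 -0.0122  0.1716] [-2.5464 -0.9855  8.84  ] [-0.4857  0.4601 -0.2396]
```

View pics/b4.png

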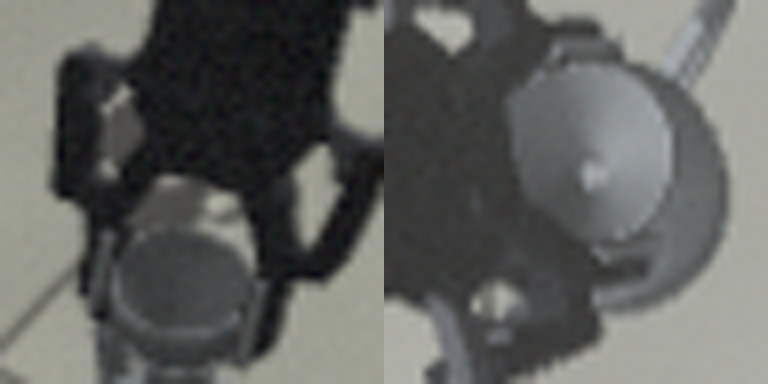

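```bash
python3 -m inch '[[0.1,-1.4,-1.3,0,0,0,-1],[0,0,0,0,0,0,-1],[0,0,0,0,0,0,-1]]' | egrep 'pos|force'; python3 -m inch '[[0.54,0,0.84,0,0,0,-1],[0,0,0,0,0,0,-1],[0,0,0,0,0,0,-1]]' | egrep 'pos|force'; python3 -m inch '[[0.54,0,0.84,0,0,0,-1],[0,0,0,0,0,0,-1],[0,0,0,0,0,0,-1]]' | egrep 'pos|force'
```

```text
position: [0.5228, -0.0115, 0.1717]
ft_force: [1.1, -2.4, 5.6]
position: [0.5232, -0.0118, 0.1716]
ft_force: [0.2, -2.5, 9.8]
position: [0.5234, -0.0121, 0.1715]
ft_force: [-2.0, -2.7, 14.0]
```

The contact height stays at 0.1716 m after a 1.5 mm sideways shift, so the cone is seated. I'll unload it, release gently and look.

```bash
python3 -m inch '[[-0.9,0,-1.4,0,0,0,-1],[0,0,0,0,0,0,-1],[0,0,0,0,0,0,-1]]' | egrep 'pos|force'; python3 -m inch '[[0,0,0,0,0,0,0.33],[0,0,0,0,0,0,0.36],[0,0,0,0,0,0,0.4],[0,0,0,0,0,0,0.5],[0,0,0,0,0,0,0.6],[0,0,0,0,0,0,0.8],[0,0,0,0,0,0,1],[0,0,0,0,0,0,1],[0,0,0,0,0,0,1]]';  python3 - <<'E'
from h import *
np.set_printoptions(precision=4,suppress=True)
P=[]
for n,(u,v) in(("scene",(250,130)),("top",(215,150))):
    p,d=capture(n);P.append(cv2.resize(p[v:v+48,u:u+48],None,fx=8,fy=8,interpolation=cv2.INTER_CUBIC))
cv2.imwrite('pics/b5.png',np.hstack(P)[...,::-1])
E
```

```text
position: [0.523, -0.0116, 0.1716]
ft_force: [1.0, -2.8, 7.8]
time: 26.95
position: [0.5219, -0.0113, 0.1703]
tcp_rot: [[-0.179, 0.977, 0.115], [0.82, 0.213, -0.531], [-0.544, -0.001, -0.839]]
ft_force: [-0.0, 0.0, -0.5]
grip_width: 1.0
```

View pics/b5.png

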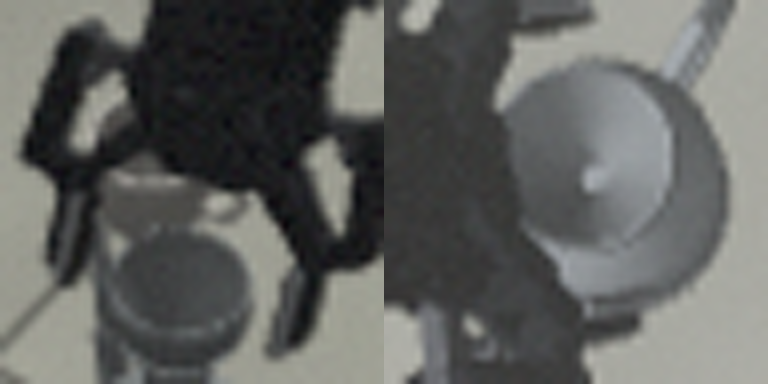

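The funnel stands with the fingers clear on both sides. I'll retract along the tool axis.

```bash
python3 -m inch '[[0,0,-8,0,0,0,1],[0,0,-15,0,0,0,1],[0,0,-25,0,0,0,1],[0,0,-30,0,0,0,1],[0,0,-30,0,0,0,1],[0,0,-30,0,0,0,1],[0,0,-30,0,0,0,1],[0,0,0,0,0,0,1],[0,0,0,0,0,0,1]]';  python3 - <<'E'
from h import *
np.set_printoptions(precision=4,suppress=True)
P=[]
for n,(u,v) in(("scene",(240,130)),("top",(205,140))):
    p,d=capture(n);cv2.imwrite(f'pics/f_{n}.png',p[...,::-1]);P.append(cv2.resize(p[v:v+80,u:u+64],None,fx=6,fy=6,interpolation=cv2.INTER_CUBIC))
    X=cloud(n,d).reshape(-1,3);r=np.hypot(X[:,0]-.518,X[:,1]-.001)
    k=X[(X[:,2]>=.14)&(X[:,2]<.225)&(r<.04)]
    print(n,'top z pct',np.percentile(k[:,2],[90,97,99,100]))
    for z in np.arange(.165,.215,.006):
        q=k[(k[:,2]>=z)&(k[:,2]<z+.006)]
        if len(q)>4:print(round(z,3),len(q),(q.min(0)+q.max(0))[:2]/2,np.ptp(q,0)[:2])
    if n=='top':
        rim=k[(k[:,2]>.19)&(k[:,2]<.21)];A=np.c_[rim[:,:2]-[.518,.001],np.ones(len(rim))];print('rim plane',np.linalg.lstsq(A,rim[:,2],rcond=None)[0],len(rim))
cv2.imwrite('pics/b6.png',np.hstack(P)[...,::-1])
E
```

```text
time: 27.95
position: [0.5029, 0.0789, 0.3126]
tcp_rot: [[-0.179, 0.977, 0.117], [0.82, 0.214, -0.53], [-0.543, 0.001, -0.84]]
ft_force: [0.9, -0.5, -0.6]
grip_width: 0.996
scene top z pct [0.1969 0.2    0.2016 0.2032]
0.165 32 [ 0.5207 -0.0001] [0.046  0.0472]
0.171 42 [ 0.5205 -0.0009] [0.0501 0.0531]
0.177 44 [0.5186 0.001 ] [0.0548 0.0572]
0.183 37 [ 0.5201 -0.0006] [0.0571 0.059 ]
0.189 45 [ 0.5201 -0.0002] [0.0566 0.0581]
0.195 45 [0.5204 0.0004] [0.0583 0.059 ]
0.201 5 [ 0.5157 -0.0032] [0.0445 0.0501]
top top z pct [0.196  0.2007 0.2024 0.2033]
0.165 69 [0.5188 0.0005] [0.0457 0.0407]
0.171 79 [0.5196 0.0014] [0.0481 0.0482]
0.177 62 [ 0.5191 -0.    ] [0.0527 0.0554]
0.183 15 [0.5187 0.001 ] [0.0527 0.0525]
0.189 13 [ 0.5169 -0.0007] [0.0545 0.0549]
0.195 34 [0.5179 0.0014] [0.057  0.0547]
0.201 12 [0.5187 0.0011] [0.0543 0.0539]
rim plane [ 0.0026 -0.0134  0.1979] 58
```

View pics/b6.png

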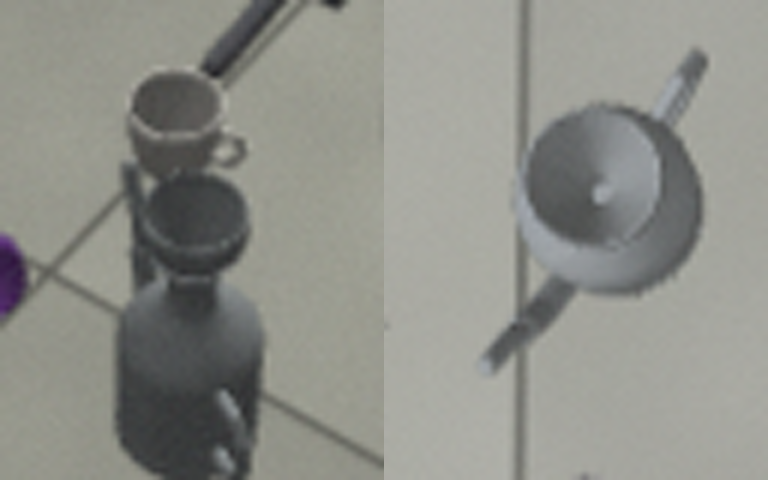

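View pics/f_scene.png

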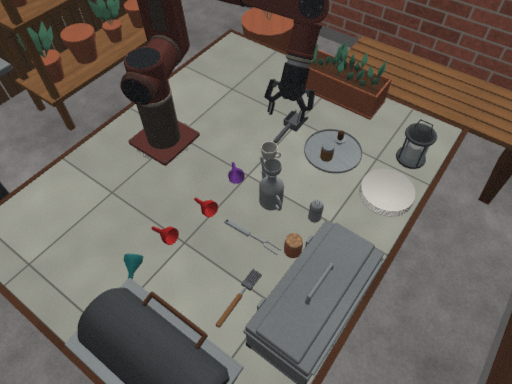

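View pics/f_top.png

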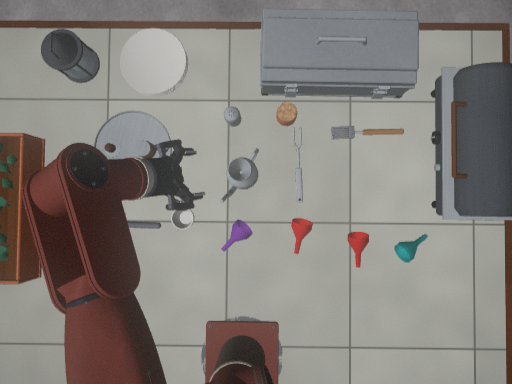

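The rim plane is at 0.198 m, as expected for fully home, and level within 1°. The can, stopper, jar and all the look-alikes are where they should be, so I'm handing in.

```bash
python3 -c "
from workcell import *
print(hand_in())"
```

```text
the job is handed in; nothing more can be done
None
```

I drew the stopper out of the can and stood it on the clear side of the turntable. I then lowered the steel funnel into the can's mouth, let go gently and backed the arm away. I handed in at about 28 s; `hand_in()` gave no verdict.

- **Funnel:** the rim plane measured 0.198 m high, which is the height expected when it is fully home, and it is level to within about 1°. It stands by itself with the gripper clear.
- **Stopper:** it met the platter at the predicted height. It was still standing there in the final pictures, clear of the jar.
- **Can and other items:** the can's mouth is within 1–2 mm of where it started, which is the size of the camera error. The other items look undisturbed by eye; I did not measure each one.
- **Disagreements:** the two cameras differed by about 2 mm throughout. The funnel met the mouth about 3.5 mm higher than I had estimated, because my guess of the grip depth was slightly off. The contact height did not change when I shifted it sideways, and the rim height agrees.

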